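# Load the sloped marking stand

### The arm

A 6-joint arm with a two-finger parallel gripper is mounted at the origin on the work surface. World frame = base frame: x ahead of the robot, y to its left, z up, the work surface at z = 0. Lengths are in m, angles in rad, forces in N, time in s.
With the tool pointing down it reaches from about 0.325 to 0.85 m from the base axis. Payload 15.5 kg.
Tool frame: the origin (TCP) lies where the fingers leave the gripper's body, on its centre line; the fingertips stand 78 mm ahead of it and the grasp point (between the pads) lies 60 mm ahead of it (manip.tcp_to_tips is the distance from the TCP to the fingertips, in m); z points along the fingers, y is the line along which they close (so a half turn about z gives the same grasp; the last joint's range is limited). The gripper opens to 91 mm and grips with 3 to 60 N. Pads are 32 mm wide; open, the fingers measure 118 mm over their backs; the gripper's body (76 mm by 178 mm) begins 60 mm behind the grasp point.
Start: joints at [-1.427, 0.494, 1.345, -0, 1.302, -0.096], TCP at [0.148, -0.607, 0.292] pointing down, gripper open.
Joint ranges: [-2.91, 2.91], [-0.82, 2.16], [0.22, 2.67], [-1.22, 4.37], [0.12, 2.79], [-3.08, 3.08]. Speed limits (rad/s): [1.89, 1.89, 2.57, 3.01, 3.01, 3.01].

### API

Orientations are given as a 3x3 rotation matrix whose columns are the frame's x, y, z axes.
In Python, from cell import manip, eyes gives the robot as it stands.
- The arm moves only by the shell command python3 -m pendant 'ROWS' [FORCE]. ROWS is JSON, a list of rows, each a list of 3 entries, a list of its own where there are three numbers: the closure, from -1 (fully open) to 1 (shut), then the shift along the tool's x, y, z in cm, then the turn, a rotation vector about the tool's x, y, z in rad. A call has exactly 8 rows; each row is the pose to reach, as a shift and turn from the pose commanded when the call began, along the tool's axes at that moment; what a row does not reach only later rows make up. A row lasts 1/10 s, in which the tool goes at most 50 mm and 8.59 degrees, less where a joint would pass 70% of its speed; a pose out of reach is approached as far as the arm can. A call with a gripper value outside its range is refused whole. The fingers move at their own pace and stop on an object; FORCE is the grip in N (left out, the last holds). Time passes only in rows, so rows that repeat a pose let the fingers close, or fill a call up. It gives the time, the measured TCP pose, the force, the opening and the grip force at its end, in the units of the state.
- manip.read_state(): the state, without advancing time (a new reading comes with each control period).
- eyes.capture(name): name is "scene" or "top" or "wrist"; returns (picture, depth): 400x640x3 uint8, blue, green, red; 400x640 float32, m along the optical axis (not along the pixel's ray), 0 where there is no reading.
- eyes.camera_info(name): a dict with "fx", "fy", "cx", "cy" (pixels), "rvec" (rotation vector, rad) and "tvec" (3), from world to camera coordinates, as OpenCV has them; the wrist camera has in their place "tool_from_camera" (4x4, takes a point from camera to tool coordinates, whose origin is the TCP and whose axes are the flange's). Camera axes: x right, y down, z forward; pixel columns grow to the right and rows downward; lengths in m; the calibration is good to about 2 mm. A picture is of the moment at which its call begins: read the wrist's pose just before it. camera_info takes no time and is no camera call.
- manip.sign_off(): hands the job in; it is judged then, once.
The state is a dict: "t": time; "qpos": joint angles; "dq": joint speeds; "joint_efforts": joint torques, N m; "position": TCP position; "tool_rot": TCP orientation; "contact_force": force on the tool from outside, world axes, zero at the start; "ft_torque": the same for the moment, N m; "grip_width": finger opening in m; "grasp_force": force on a finger pad.
Only numpy, scipy, OpenCV 4.12 (cv2) and the standard library are available. Lean on these libraries where they do the work, as an engineer would, in place of code of your own. Each camera call takes 0.05 s, during which the arm holds its last target. There are 200 camera calls.

### The job

Load the laser's sloped stand with the two ring-ended blanks: lay them side by side on its slope, each with the ring end uphill, pointing straight up the slope, lying flat and with its square foot resting against the bottom lip. Lay them down, do not drop them or let them fall, and leave the plain bar without a ring where it lies.

Things in the scene. Friction and masses are not known exactly. Their poses are not given: they have to be found in the camera images.
- rest: smooth dark sloped face of the fixed loading stand, 150 mm long (x 0 to 150), 220 wide (y -110 to 110), bare. Origin on its surface, middle of the corner with the bottom lip on its far side, 30 mm above the table. x points up the slope (25 degrees above level, roughly towards the robot), y along the lip, z square out of the face. Slippery: a blank released on it slides to the lip by itself
- rest_lip (a point): middle of the lip's top edge, on the side towards the slope. The lip is an aluminium strip along the bottom of the slope, 8 mm thick, standing 12 mm square out of the slope's face
- blank_a_center (a point): centre, half-way up, of one of two equal loose ring-ended aluminium blanks lying flat: 110 mm long, 10 thick, 0.1 kg. A bar 40 mm wide with a square foot (x -55 to +14 mm; slots on top) joins a flat ring (50 mm outside, 32 mm hole) centred at x = +30. x points to the ring end, y across, z up. Grip across the bar's 40 mm, best at x = -20
- blank_b_center (a point): centre, half-way up, of the other of two equal loose ring-ended aluminium blanks lying flat: 110 mm long, 10 thick, 0.1 kg. A bar 40 mm wide with a square foot (x -55 to +14 mm; slots on top) joins a flat ring (50 mm outside, 32 mm hole) centred at x = +30. x points to the ring end, y across, z up. Grip across the bar's 40 mm, best at x = -20
- blank_a_foot (a point): middle of the square foot end of the ring-ended blank a, half-way up its 10 mm thickness, 55 mm from its centre; axes as at the centre
- blank_b_foot (a point): middle of the square foot end of the ring-ended blank b, half-way up its 10 mm thickness, 55 mm from its centre; axes as at the centre
- blank_a: the same blank a; origin under its centre on its underside (5 mm below the centre), same axes
- blank_b: the same blank b; origin under its centre on its underside (5 mm below the centre), same axes
- plain_bar_center (a point): centre of the loose plain bar, a rectangular aluminium bar 110 x 40 x 10 mm (long along x) with the same four slots but no ring; it lies flat on the fixture plate among the blanks and is to be left alone
- fixture_plate: the fixed perforated aluminium plate, 500 x 980 mm (x, y) and 10 mm thick, under all these things; origin at the centre of its underside, on the table. Its flat top is at 10 mm above the table and the blanks and the bar lie on it

How it is judged:
At the end, for the whole second after the job is handed in: Both ring-ended blanks lie on the slope, released and at rest: the whole foot within the slope's width, foot middle within 6 mm of the lip, foot on the surface (half-height point 1 to 10 mm above it), flat within 0.1 rad, pointing straight up the slope within 0.14 rad, ring end uphill (x of blank_a_foot in the frame of rest between -0.004 and 0.006 m and y of blank_a_foot in the frame of rest between -0.092 and 0.092 m and z of blank_a_foot in the frame of rest between 0.001 and 0.01 m and angle between the x axis of each of blank_a, blank_b and the x axis of rest, either way round below 0.14 rad and angle between the z axis of each of blank_a, blank_b and the z axis of rest, either way round below 0.1 rad and x of each of blank_a_center, blank_b_center in the frame of rest above 0.045 m and linear speed of each of blank_a, blank_b below 0.02 m/s and angular speed of each of blank_a, blank_b below 0.2 rad/s and contact force between each of blank_a, blank_b and the fingers below 0.05 N and x of blank_b_foot in the frame of rest between -0.004 and 0.006 m and y of blank_b_foot in the frame of rest between -0.092 and 0.092 m and z of blank_b_foot in the frame of rest between 0.001 and 0.01 m); the robot touches nothing.
It fails at once if a blank falls: it moves faster than 0.9 m/s while not held (a drop of about 4 cm) ((linear speed of blank_a above 0.9 m/s and contact force between blank_a and the fingers below 0.05 N) or (linear speed of blank_b above 0.9 m/s and contact force between blank_b and the fingers below 0.05 N)).
It fails at once if the plain bar is moved by more than 25 mm (distance of plain_bar_center from where it was at the start of the episode above 0.025 m).
It also fails if it takes over 64 s, if anything falls off the work surface, if the arm or the gripper's body presses on something with over 40 N, if the wrist force passes 120 N, or if a joint passes its speed limit or range.

## Working session

There is one attempt and no reset: what is moved stays moved. The work goes in short steps, Python scripts to look and compute and a shell command to move; the robot and the scene stay as the last step left them, time stands still between calls to the robot, and variables do not carry over. Pictures are saved under pics/ and viewed, at most 10 in all, crops included, and the job is handed in when it is done.

```bash
ls; mkdir -p pics
cat > h.py <<'E'
import numpy as np, cv2
from cell import manip, eyes
def snap(n,f=None):
    p,d=eyes.capture(n)
    if f: cv2.imwrite('pics/'+f,p)
    return p,d
def world(n,d):
    c=eyes.camera_info(n); R=cv2.Rodrigues(np.array(c['rvec'],float))[0]; t=np.array(c['tvec'],float).ravel()
    v,u=np.mgrid[:d.shape[0],:d.shape[1]]
    P=np.stack([(u-c['cx'])/c['fx']*d,(v-c['cy'])/c['fy']*d,d],-1)
    W=(P-t)@R
    W[d<=0]=np.nan
    return W
E
python3 - <<'E'
from h import *
for n in('top','scene'):
    p,d=snap(n,n+'0.png'); np.save(n+'_d.npy',d); 
    print(n,eyes.camera_info(n))
print(manip.read_state())
E
```

```text
pics
top {'fx': 475.3166701797202, 'fy': 475.3166701797202, 'cx': 324.8302488142331, 'cy': 198.01323889340472, 'rvec': array([ 2.19982727, -2.14700452,  0.10976238]), 'tvec': array([-0.0438988 ,  0.57346819,  0.98724583])}
scene {'fx': 370.354657011181, 'fy': 370.354657011181, 'cx': 317.2934242896714, 'cy': 206.14378303967712, 'rvec': array([ 0.84350102,  2.52374289, -1.11753853]), 'tvec': array([ 0.49899756, -0.14756585,  1.04648449])}
{'t': 0.1, 'qpos': array([-1.42649232e+00,  4.94114462e-01,  1.34604687e+00, -6.98883234e-06,
        1.30250714e+00, -9.54856704e-02]), 'dq': array([ 1.09464861e-03, -1.65515463e-04, -9.69697746e-04,  2.51696909e-04,
        1.51757942e-05, -9.31517628e-04]), 'joint_efforts': array([ 4.75212175e-03, -8.80242634e+01, -3.82544839e+01,  7.11080013e-02,
        4.82640741e-02, -4.90929597e-05]), 'position': array([ 0.14841046, -0.60686731,  0.2917095 ]), 'tool_rot': array([[ 9.71387514e-01,  2.37500044e-01, -1.61376636e-04],
       [ 2.37500080e-01, -9.71386937e-01,  1.06367573e-03],
       [ 9.58638767e-05, -1.07156829e-03, -9.99999421e-01]]), 'contact_force': array([-0.46478531,  1.00789218,  0.30024031]), 'ft_torque': array([ 0.00592565, -0.01318372, -0.07276423]), 'grasp_force': 0.0, 'grip_width': 0.09126955624710603}
```

View pics/top0.png

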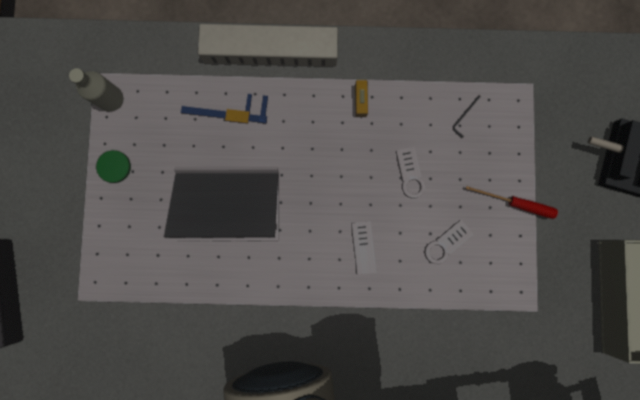

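View pics/scene0.png

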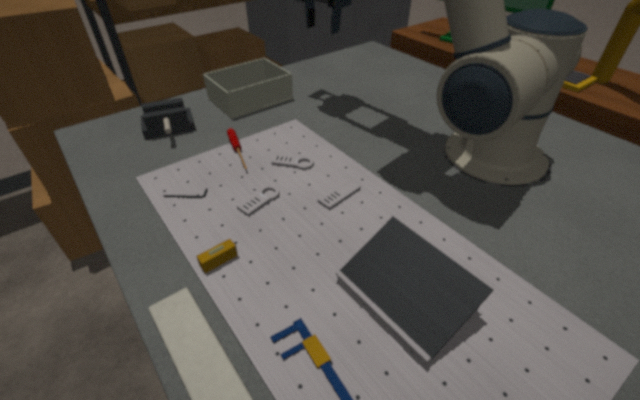

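Top view: stand is the dark area at x 165–280, y 168–240, with its lip on the upper edge. Blank 1's bar is at about (407,162) with its ring at (413,187). Blank 2's bar is at about (455,235) with its ring at (435,251). The plain bar is at (363,247). The scene view agrees.

Run:
```python
from h import *
p=cv2.imread('pics/top0.png'); d=np.load('top_d.npy'); W=world('top',d)
g=p.max(2).astype(int)
print('plate z',np.nanmedian(W[260:290,120:340,2]),'std',np.nanstd(W[260:290,120:340,2]))
m=(g<80); m[:160]=0;m[250:]=0;m[:,:155]=0;m[:,290:]=0
m=cv2.erode(m.astype(np.uint8),np.ones((5,5)))>0
P=W[m&~np.isnan(W[...,2])]
A=np.c_[P[:,:2],np.ones(len(P))]; k=np.linalg.lstsq(A,P[:,2],rcond=None)[0]
print('plane',k,'slope deg',np.degrees(np.arctan(np.hypot(*k[:2]))),'dir',np.degrees(np.arctan2(k[1],k[0])),'rms',np.std(A@k-P[:,2]))
n=cv2.findContours((cv2.dilate(m.astype(np.uint8),np.ones((5,5)))),0,1)[0]
c=max(n,key=cv2.contourArea); q=cv2.approxPolyDP(c,4,True)[:,0]; 
for u,v in q: print('corner',u,v,W[v,u])
# profile across stand
for v in range(160,246,4): print(v,W[v,225].round(4),g[v,225],end=' | ')
print()
# objects
for nm,(u0,u1,v0,v1) in dict(b1=(385,440,140,205),b2=(415,480,215,268),bar=(340,385,215,280)).items():
    z=W[v0:v1,u0:u1,2]; s=z>0.0155; print(nm,s.sum(),np.nanmedian(z[s]))
    Q=W[v0:v1,u0:u1][s]; c0=Q.mean(0); e,V=np.linalg.eigh(np.cov(Q[:,:2].T)); print(c0,V[:,1],np.sqrt(e))
s=cv2.resize(p[135:285,335:485],None,fx=4,fy=4,interpolation=cv2.INTER_CUBIC)
h=np.clip((W[135:285,335:485,2]-0.0)/0.03*255,0,255); 
cv2.imwrite('pics/crop.png',s)
```

```text
plate z 0.009343132727299967 std 0.0018624665690892665
plane [-0.4663077  -0.01269889  0.32213443] slope deg 25.008137428378237 dir -178.44005849041008 rms 0.0017304937817301895
corner 175 171 [0.62354713 0.29022824 0.03544489]
corner 165 237 [0.48279845 0.28576755 0.08938871]
corner 274 236 [0.48998693 0.06937688 0.09041996]
corner 277 170 [0.63044937 0.07299259 0.03958696]
160 [0.6547 0.1909 0.0074] 105 | 164 [0.6459 0.1906 0.0072] 106 | 168 [0.6321 0.1835 0.0389] 97 | 172 [0.6246 0.1847 0.0313] 63 | 176 [0.6158 0.1841 0.0326] 42 | 180 [0.6071 0.1834 0.034 ] 41 | 184 [0.598  0.1822 0.038 ] 41 | 188 [0.5883 0.1796 0.0486] 41 | 192 [0.5799 0.1792 0.0485] 41 | 196 [0.5709 0.1776 0.0546] 41 | 200 [0.5626 0.1774 0.0536] 41 | 204 [0.5534 0.1747 0.0652] 41 | 208 [0.5453 0.1746 0.0636] 40 | 212 [0.5367 0.1731 0.0692] 41 | 216 [0.5284 0.1722 0.0717] 40 | 220 [0.5201 0.171  0.0759] 39 | 224 [0.5117 0.1691 0.0833] 42 | 228 [0.5036 0.1678 0.0881] 41 | 232 [0.4956 0.1674 0.0884] 42 | 236 [0.4876 0.1654 0.0962] 43 | 240 [0.48   0.1813 0.0168] 96 | 244 [0.4715 0.1819 0.0119] 108 | 
b1 764 0.01933302385823353
[ 0.64007892 -0.21171773  0.0193551 ] [-0.97745015 -0.21116629] [0.01305272 0.03029616]
b2 806 0.019191687684000758
[ 0.4889825  -0.29828742  0.01915569] [-0.64808518  0.76156785] [0.01318268 0.03017518]
bar 952 0.01941416997463531
[ 0.47003278 -0.11445151  0.01942117] [-0.99143758 -0.1305815 ] [0.01165367 0.03179366]
```

View pics/crop.png

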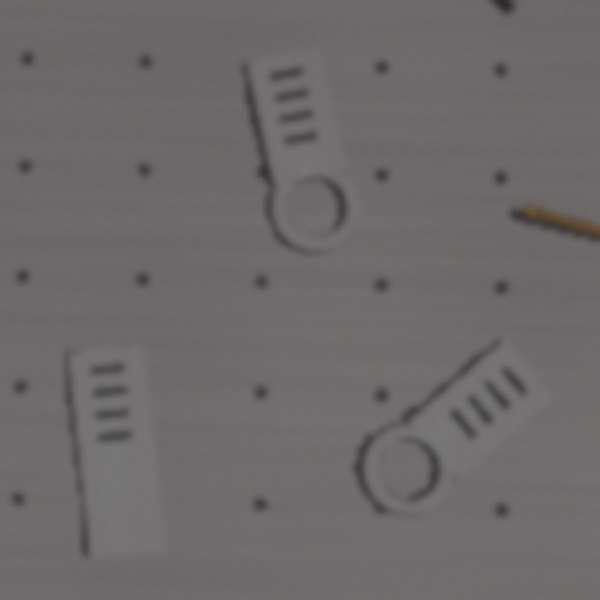

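Blank 1 is in the upper middle of the crop, with its ring at (312,207) pointing towards the robot. Blank 2 is at lower right, with its ring at (403,468). The plain bar is at lower left. I'll hover over blank 1 and refine with the wrist camera.

```bash
cat >> h.py <<'E'
from scipy.spatial.transform import Rotation as Rn
def down(yaw):  # tool x at yaw, pointing down
    c,s=np.cos(yaw),np.sin(yaw); return np.array([[c,s,0],[s,-c,0],[0,0,-1.]])
YAW=np.radians(-178.2)   # rest x heading
a=np.radians(25); xr=np.array([np.cos(a)*np.cos(YAW),np.cos(a)*np.sin(YAW),np.sin(a)])
yr=np.array([-np.sin(YAW),np.cos(YAW),0]); zr=np.cross(xr,yr); RR=np.c_[xr,yr,zr]
O=np.array([.622,.1815,.030])
Rplace=np.c_[-xr,yr,-zr]
def delta(p,R,p0=None,R0=None):
    s=manip.read_state()
    p0=s['position'] if p0 is None else p0; R0=s['tool_rot'] if R0 is None else R0
    print('shift cm',(R0.T@(np.array(p)-p0)*100).round(2),'turn',Rn.from_matrix(R0.T@R).as_rotvec().round(3))
def wristworld(f=None):
    s=manip.read_state(); p,d=snap('wrist',f); c=eyes.camera_info('wrist')
    v,u=np.mgrid[:d.shape[0],:d.shape[1]]
    P=np.stack([(u-c['cx'])/c['fx']*d,(v-c['cy'])/c['fy']*d,d],-1)
    T=np.array(c['tool_from_camera']); W=(P@T[:3,:3].T+T[:3,3])@s['tool_rot'].T+s['position']
    W[d<=0]=np.nan
    return p,d,W
E
python3 - <<'E'
from h import *
delta((.653,-.209,.26),down(np.radians(12.2)))
print(eyes.camera_info('wrist'))
E
```

```text
shift cm [ 58.46 -26.66   3.21] turn [-0.001 -0.     0.027]
{'fx': 309.47263989104255, 'fy': 309.47263989104255, 'cx': 319.5262243173118, 'cy': 197.43565410808668, 'tool_from_camera': array([[-1.42783276e-04, -9.68319940e-01, -2.49712783e-01,
         6.93243299e-02],
       [ 9.99999974e-01, -1.82964025e-04,  1.37695960e-04,
        -9.10728479e-04],
       [-1.79022200e-04, -2.49712757e-01,  9.68319940e-01,
        -9.15057373e-02],
       [ 0.00000000e+00,  0.00000000e+00,  0.00000000e+00,
         1.00000000e+00]])}
```

```bash
python3 -m pendant '[[-1,[4,-2,0.2],[0,0,0]],[-1,[8,-4,0.5],[0,0,0]],[-1,[12.5,-5.7,0.7],[0,0,0]],[-1,[17,-7.7,1],[0,0,0]],[-1,[21.5,-9.8,1.3],[0,0,0]],[-1,[26,-11.8,1.5],[0,0,0.01]],[-1,[30,-13.7,1.7],[0,0,0.02]],[-1,[34,-15.5,2],[0,0,0.027]]]'
python3 -m pendant '[[-1,[4.5,-2,0.2],[0,0,0]],[-1,[9,-4,0.5],[0,0,0]],[-1,[13.5,-6.2,0.7],[0,0,0]],[-1,[18,-8.3,1],[0,0,0]],[-1,[22,-10,1.1],[0,0,0]],[-1,[24.2,-11.5,1.2],[0,0,0]],[-1,[24.2,-11.5,1.2],[0,0,0]],[-1,[24.2,-11.5,1.2],[0,0,0]]]'
cat > meas.py <<'E'
from h import *
import sys
from scipy.optimize import least_squares
def meas(c0,yaw,f=None):
    p,d,W=wristworld(f); z=W[...,2]
    near=np.hypot(W[...,0]-c0[0],W[...,1]-c0[1])<0.085
    pl=np.nanmedian(z[near&(z<.0145)]); m=near&(z>pl+.005)&(z<pl+.02)
    m=cv2.morphologyEx(m.astype(np.uint8),cv2.MORPH_OPEN,np.ones((3,3)))
    n,l,st,ce=cv2.connectedComponentsWithStats(m); k=1+np.argmax(st[1:,4]); m=l==k
    Q=W[m]; 
    # resample on 1mm grid, fit template by maximum overlap
    G=np.unique((Q[:,:2]*1000).round().astype(int),axis=0)/1000.
    def inside(q):
        return np.where((abs(q[:,1])<=.020)&(q[:,0]>=-.055)&(q[:,0]<=.014),1,0)|((np.hypot(q[:,0]-.03,q[:,1])<=.025)&(np.hypot(q[:,0]-.03,q[:,1])>=.016))
    best=None
    from scipy.optimize import minimize
    def cost(v):
        c,s=np.cos(v[2]),np.sin(v[2]); R=np.array([[c,-s],[s,c]])
        return -inside((G-v[:2])@R).sum()
    for dy in np.radians([-4,0,4]):
        r=minimize(cost,[*c0,yaw+dy],method='Nelder-Mead',options=dict(initial_simplex=np.array([[*c0,yaw+dy]]*4)+np.array([[0,0,0],[.006,0,0],[0,.006,0],[0,0,.06]]),xatol=1e-4,fatol=.5))
        if best is None or r.fun<best.fun: best=r
    x=best.x; print('n',len(G),'in',-best.fun,'centre',x[:2].round(4),'yaw',np.degrees(x[2]).round(2),'plate z',pl.round(4),'top',np.median(Q[:,2]).round(4))
    return x
E
python3 - <<'E'
from meas import *
print(manip.read_state()['t'])
x=meas((.6335,-.2131),np.radians(-167.8),'w1.png')
u=np.array([np.cos(x[2]),np.sin(x[2])]); g=x[:2]-.02*u
print('grip',g); delta((*g,.09),down(x[2]+np.pi))
E
```

```text
t: 0.9
position: [0.4432, -0.3742, 0.2721]
tool_rot: [[0.977, 0.211, -0.0], [0.211, -0.977, 0.0], [-0.0, -0.0, -1.0]]
contact_force: [0.5, -1.0, -0.1]
grip_width: 0.0911
grasp_force: 0.0
t: 1.7
position: [0.654, -0.2119, 0.2597]
tool_rot: [[0.977, 0.212, -0.001], [0.212, -0.977, 0.0], [-0.001, -0.0, -1.0]]
contact_force: [-0.2, 0.0, -0.1]
grip_width: 0.0914
grasp_force: 0.0
1.7
n 2801 in 2771.0 centre [ 0.6346 -0.215 ] yaw -167.04 plate z 0.0091 top 0.0191
grip [ 0.65405458 -0.21056323]
shift cm [ 0.1  -0.19 16.99] turn [-0.     0.001 -0.013]
```

View pics/w1.png

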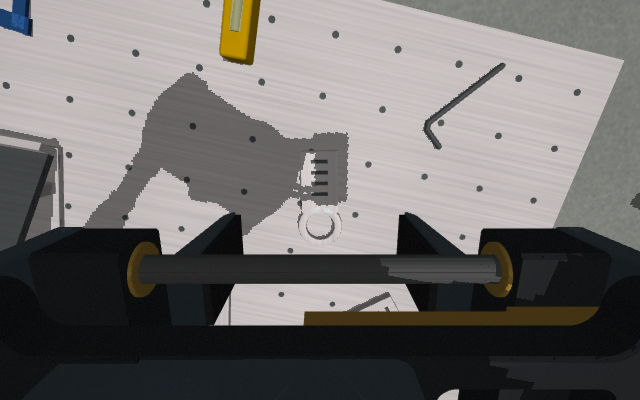

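The wrist view shows blank 1 centred between the fingers, foot at (325,150) and ring at (320,222), and the template fit is good. Next: descend, grip and lift.

```bash
python3 -m pendant '[[-1,[0.1,-0.2,4],[0,0,-0.013]],[-1,[0.1,-0.2,8],[0,0,-0.013]],[-1,[0.1,-0.2,12],[0,0,-0.013]],[-1,[0.1,-0.2,14.5],[0,0,-0.013]],[-1,[0.1,-0.2,16],[0,0,-0.013]],[-1,[0.1,-0.2,16.6],[0,0,-0.013]],[-1,[0.1,-0.2,17],[0,0,-0.013]],[-1,[0.1,-0.2,17],[0,0,-0.013]]]' 30
python3 -m pendant '[[1,[0,0,0],[0,0,0]],[1,[0,0,0],[0,0,0]],[1,[0,0,0],[0,0,0]],[1,[0,0,0],[0,0,0]],[1,[0,0,0],[0,0,0]],[1,[0,0,0],[0,0,0]],[1,[0,0,0],[0,0,0]],[1,[0,0,0],[0,0,0]]]' 30
```

```text
t: 2.55
position: [0.655, -0.2105, 0.091]
tool_rot: [[0.975, 0.224, 0.001], [0.224, -0.975, -0.0], [0.001, 0.001, -1.0]]
contact_force: [-0.3, 0.2, 0.1]
grip_width: 0.0912
grasp_force: 0.0
t: 3.35
position: [0.6547, -0.2102, 0.0902]
tool_rot: [[0.975, 0.224, 0.0], [0.224, -0.975, -0.0], [0.0, 0.0, -1.0]]
contact_force: [-0.2, 0.3, 0.1]
grip_width: 0.0396
grasp_force: 30.0
```

```bash
python3 -m pendant '[[1,[0,0,-2],[0,0,0]],[1,[0,0,-5],[0,0,0]],[1,[0,0,-9],[0,0,0]],[1,[0,0,-13],[0,0,0]],[1,[0,0,-15],[0,0,0]],[1,[0,0,-15],[0,0,0]],[1,[0,0,-15],[0,0,0]],[1,[0,0,-15],[0,0,0]]]'
python3 - <<'E'
from h import *
t=O+RR@np.array([.038,-.055,.19]); print(t); delta(t,Rplace)
E
```

```text
t: 4.15
position: [0.6541, -0.2098, 0.2385]
tool_rot: [[0.975, 0.224, -0.002], [0.224, -0.975, 0.001], [-0.002, -0.002, -1.0]]
contact_force: [-0.6, -0.2, -2.2]
grip_width: 0.0399
grasp_force: 30.0
[0.66610755 0.23791329 0.21825797]
shift cm [ 11.2  -43.37   2.07] turn [ 0.041 -0.433  0.192]
```

```bash
python3 -m pendant '[[1,[1,-4,0],[0,0,0.02]],[1,[2,-8,0],[0.005,-0.05,0.04]],[1,[3.3,-12.5,0],[0.01,-0.1,0.06]],[1,[4.4,-17,0],[0.014,-0.15,0.08]],[1,[5.6,-21.5,0],[0.02,-0.22,0.1]],[1,[6.8,-26,0],[0.025,-0.28,0.13]],[1,[7.8,-30,0.3],[0.03,-0.34,0.16]],[1,[8.8,-34,0.7],[0.035,-0.38,0.18]]]'
python3 - <<'E'
from h import *
t=O+RR@np.array([.038,-.055,.19]); print(t); delta(t,Rplace)
E
```

```text
t: 4.95
position: [0.6639, 0.1429, 0.2314]
tool_rot: [[0.926, 0.043, -0.376], [0.039, -0.999, -0.017], [-0.376, 0.001, -0.927]]
contact_force: [1.2, -0.6, -2.1]
grip_width: 0.0394
grasp_force: 30.0
[0.66610755 0.23791329 0.21825797]
shift cm [ 1.07 -9.49  0.98] turn [ 0.005 -0.051  0.01 ]
```

```bash
python3 -m pendant '[[1,[0.4,-3,0.3],[0,-0.02,0.005]],[1,[0.8,-6,0.6],[0.002,-0.04,0.01]],[1,[1,-8.5,0.9],[0.005,-0.051,0.01]],[1,[1.1,-9.5,1],[0.005,-0.051,0.01]],[1,[1.1,-9.5,1],[0.005,-0.051,0.01]],[1,[1.1,-9.5,1],[0.005,-0.051,0.01]],[1,[1.1,-9.5,1],[0.005,-0.051,0.01]],[1,[1.1,-9.5,1],[0.005,-0.051,0.01]]]'
python3 - <<'E'
from h import *
p,d,W=wristworld('w2.png'); np.save('w2W.npy',W)
R=(W-O)@RR
g=p.max(2)
m=(g<75)&(abs(R[...,2])<.02)&(R[...,0]>.01)&(R[...,0]<.14)&(abs(R[...,1])<.1)
P=W[m]; A=np.c_[P[:,:2],np.ones(len(P))]; k=np.linalg.lstsq(A,P[:,2],rcond=None)[0]
print(m.sum(),'slope',np.degrees(np.arctan(np.hypot(*k[:2]))),'dir',np.degrees(np.arctan2(k[1],k[0])),'z in rest med',np.median(R[m][:,2]),A[:1]@k)
# lip: points standing 8..16mm above face
l=(abs(R[...,0])<.02)&(abs(R[...,2]-.012)<.006)&(abs(R[...,1])<.11)
Q=R[l]; print('lip n',l.sum(), 'x pct',np.percentile(Q[:,0],[5,50,95]),'z',np.median(Q[:,2]))
print('fit x(y)',np.polyfit(Q[:,1],Q[:,0],1), 'y range',Q[:,1].min(),Q[:,1].max())
t=O+RR@np.array([.038,-.055,.19]); delta(t,Rplace)
E
```

```text
t: 5.75
position: [0.6669, 0.2351, 0.2202]
tool_rot: [[0.908, 0.031, -0.418], [0.029, -1.0, -0.012], [-0.418, -0.001, -0.908]]
contact_force: [0.0, 0.3, -0.9]
grip_width: 0.0394
grasp_force: 30.0
1540 slope 25.02496829122476 dir -178.36180535759294 z in rest med -0.0002137642755329357 [0.03425677]
lip n 2451 x pct [-0.0092819  -0.00578845 -0.00154005] z 0.011597347565875236
fit x(y) [ 0.00440113 -0.0055993 ] y range -0.1098279557935086 0.10979167494558655
shift cm [ 0.01 -0.27  0.2 ] turn [-0.001 -0.005  0.   ]
```

View pics/w2.png

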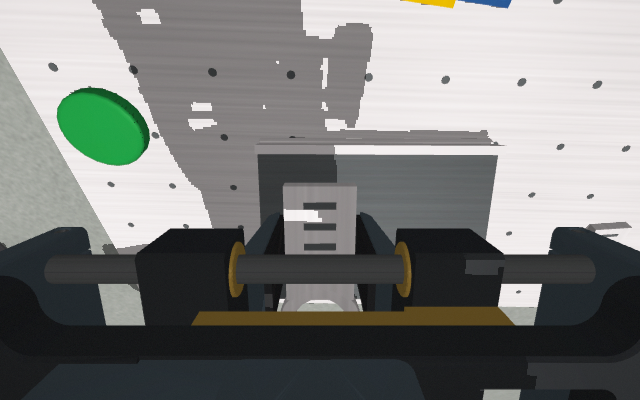

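Wrist view over the stand: the blank is held with its foot edge at row 185, columns 283–357, pointing at the lip (rows 145–155). The stand fit agrees within about 1 mm. I'll check where the foot sits in the grip and work out the descent.

Run:
```python
from h import *
W=np.load('w2W.npy'); s=manip.read_state(); t=(s['position']-O)@RR; print('tcp rest',t)
R=(W-O)@RR; r=R[180:235,275:365]; m=(r[...,2]>.09)&(r[...,2]<.14)&(abs(r[...,1]-t[1])<.024); q=r[m]
print(len(q),'top z',np.median(q[:,2]),'foot x',np.percentile(q[:,0],[0.5,1,2,5]),'y',np.percentile(q[:,1],[1,99]))
f=q[(abs(q[:,1]-t[1])<.012)]; print(np.sort(f[:,0])[:10])
delta(O+RR@np.array([.038,-.055,.0825]),Rplace)
```

```text
tcp rest [ 0.03815658 -0.05227864  0.19203199]
4100 top z 0.12068458860415 foot x [0.00355782 0.00362314 0.0036805  0.00382783] y [-0.07509254 -0.02998171]
[0.00342263 0.00346025 0.00347018 0.00348519 0.00350088 0.00350191
 0.00350554 0.00350632 0.00351096 0.00352062]
shift cm [-0.03 -0.26 10.95] turn [-0.001 -0.005  0.   ]
```

```bash
python3 -m pendant '[[1,[0,-0.25,3],[0,-0.005,0]],[1,[0.05,-0.25,6],[0,-0.005,0]],[1,[0.1,-0.25,8],[0,-0.005,0]],[1,[0.1,-0.25,9.5],[0,-0.005,0]],[1,[0.1,-0.25,10.3],[0,-0.005,0]],[1,[0.1,-0.25,10.7],[0,-0.005,0]],[1,[0.1,-0.25,10.9],[0,-0.005,0]],[1,[0.1,-0.25,10.9],[0,-0.005,0]]]'
python3 - <<'E'
from h import *
s=manip.read_state(); print((s['position']-O)@RR, s['contact_force'])
E
```

```text
t: 6.6
position: [0.6223, 0.2372, 0.1209]
tool_rot: [[0.906, 0.032, -0.422], [0.03, -0.999, -0.013], [-0.423, -0.001, -0.906]]
contact_force: [-0.3, -0.5, -1.2]
grip_width: 0.0397
grasp_force: 30.0
[ 0.03656074 -0.05570203  0.08326479] [-0.26996615 -0.46976925 -1.18934667]
```

```bash
python3 -m pendant '[[1,[0,0,0.1],[0,0,0]],[1,[0,0,0.1],[0,0,0]],[1,[0,0,0.15],[0,0,0]],[1,[0,0,0.15],[0,0,0]],[1,[0,0,0.15],[0,0,0]],[1,[0,0,0.15],[0,0,0]],[1,[0,0,0.15],[0,0,0]],[1,[0,0,0.15],[0,0,0]]]'
python3 - <<'E'
from h import *
s=manip.read_state(); print((s['position']-O)@RR, s['contact_force']@RR)
E
```

```text
t: 7.4
position: [0.6213, 0.2373, 0.1192]
tool_rot: [[0.906, 0.032, -0.423], [0.03, -0.999, -0.013], [-0.423, -0.001, -0.906]]
contact_force: [0.2, 0.1, -0.3]
grip_width: 0.0399
grasp_force: 30.0
[ 0.03672645 -0.05577414  0.08125275] [-0.29939902 -0.06757395 -0.18975816]
```

Contact has just begun: the measured load dropped from 1 N to about 0.2 N. Releasing slowly, then retracting along the normal.

```bash
python3 -m pendant '[[0.1,[0,0,0],[0,0,0]],[0.05,[0,0,0],[0,0,0]],[-0.1,[0,0,0],[0,0,0]],[-0.35,[0,0,0],[0,0,0]],[-0.35,[0,0,0],[0,0,0]],[-0.35,[0,0,0],[0,0,0]],[-0.35,[0,0,0],[0,0,0]],[-0.35,[0,0,0],[0,0,0]]]'
python3 -m pendant '[[-0.35,[0,0,-1],[0,0,0]],[-0.35,[0,0,-3],[0,0,0]],[-0.35,[0,0,-6],[0,0,0]],[-0.35,[0,0,-9],[0,0,0]],[-0.5,[0,0,-12],[0,0,0]],[-1,[0,0,-12],[0,0,0]],[-1,[0,0,-12],[0,0,0]],[-1,[0,0,-12],[0,0,0]]]'
cat > chk.py <<'E'
from h import *
import sys
p,d,W=wristworld(sys.argv[1]) if sys.argv[1][0]=='w' else (None,None,None)
if W is None:
    p,d=snap('top',sys.argv[1]); W=world('top',d)
R=(W-O)@RR
for sgn in(-1,1):
    m=(R[...,2]>.006)&(R[...,2]<.016)&(R[...,0]>.004)&(R[...,0]<.13)&(abs(R[...,1]-sgn*.055)<.04)
    q=R[m]
    if len(q)<100: print(sgn,'none',len(q)); continue
    v=np.linalg.svd(q-q.mean(0),full_matrices=False)[2]
    print(sgn,len(q),'mean',q.mean(0).round(4),'x',np.percentile(q[:,0],[.5,99.5]).round(4),'y',np.percentile(q[:,1],[1,99]).round(4),'axis',v[0].round(3),'nrm',v[2].round(3))
E
python3 chk.py w3.png
python3 -c "
from h import *
delta((.495,-.30,.25),down(np.radians(-49.6)))"
```

```text
t: 8.2
position: [0.6213, 0.2373, 0.1191]
tool_rot: [[0.905, 0.032, -0.423], [0.03, -0.999, -0.013], [-0.423, -0.001, -0.906]]
contact_force: [-0.3, 0.6, 0.1]
grip_width: 0.0613
grasp_force: 0.0
t: 9.0
position: [0.6715, 0.2387, 0.2272]
tool_rot: [[0.905, 0.032, -0.424], [0.03, -0.999, -0.013], [-0.425, -0.001, -0.905]]
contact_force: [0.3, 0.7, -0.4]
grip_width: 0.0895
grasp_force: 0.0
-1 3416 mean [ 0.0433 -0.0565  0.0097] x [0.0041 0.0971] y [-0.0784 -0.0344] axis [ 1.     0.003 -0.004] nrm [0.004 0.    1.   ]
1 none 0
shift cm [-18.54  53.27   6.13] turn [0.197 0.409 0.883]
```

View pics/w3.png

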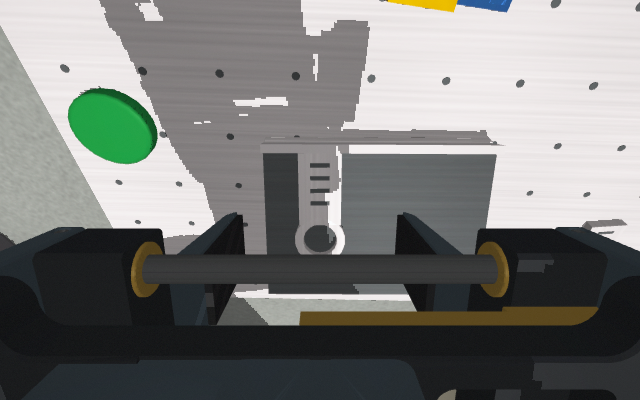

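Blank 1 lies flat and straight against the lip, foot at row 153, columns 300–340. Moving on to blank 2.

```bash
python3 -m pendant '[[-1,[-1.5,4.2,0.3],[0,0,0]],[-1,[-3,8.5,0.6],[0.02,0.05,0.1]],[-1,[-4.5,13,1],[0.04,0.09,0.2]],[-1,[-6,17.5,1.5],[0.06,0.14,0.3]],[-1,[-7.5,22,2],[0.09,0.18,0.4]],[-1,[-9,26.5,2.5],[0.11,0.23,0.5]],[-1,[-10.5,31,3],[0.13,0.28,0.6]],[-1,[-12,35,3.7],[0.16,0.33,0.7]]]'
python3 -c "
from h import *
delta((.497,-.308,.26),down(np.radians(-49.6)))"
```

```text
t: 9.85
position: [0.5579, -0.1168, 0.2446]
tool_rot: [[0.77, -0.633, -0.079], [-0.633, -0.773, 0.032], [-0.081, 0.025, -0.996]]
contact_force: [0.4, 0.5, 0.0]
grip_width: 0.0911
grasp_force: 0.0
shift cm [ 7.29 18.68 -1.66] turn [0.033 0.079 0.178]
```

```bash
python3 -m pendant '[[-1,[1.6,4,-0.4],[0.01,0.02,0.05]],[-1,[3.2,8,-0.8],[0.015,0.04,0.09]],[-1,[4.8,12,-1.1],[0.02,0.06,0.13]],[-1,[6.2,16,-1.4],[0.03,0.075,0.17]],[-1,[7,18,-1.6],[0.033,0.079,0.178]],[-1,[7.3,18.7,-1.7],[0.033,0.079,0.178]],[-1,[7.3,18.7,-1.7],[0.033,0.079,0.178]],[-1,[7.3,18.7,-1.7],[0.033,0.079,0.178]]]'
python3 - <<'E'
from meas import *
x=meas((.4847,-.2933),np.radians(130.4))
u=np.array([np.cos(x[2]),np.sin(x[2])]); g=x[:2]-.02*u
print('grip',g); delta((*g,.09),down(x[2]-np.pi))
E
```

```text
t: 10.65
position: [0.4991, -0.3056, 0.26]
tool_rot: [[0.652, -0.758, -0.002], [-0.758, -0.652, 0.002], [-0.003, -0.0, -1.0]]
contact_force: [0.3, 0.2, 0.3]
grip_width: 0.0913
grasp_force: 0.0
n 2649 in 2617.0 centre [ 0.4848 -0.2952] yaw 130.45 plate z 0.0091 top 0.0191
grip [ 0.49777081 -0.3103841 ]
shift cm [ 0.32  0.44 17.01] turn [-0.     0.003  0.005]
```

```bash
python3 -m pendant '[[-1,[0.2,0.3,4],[0,0.003,0.005]],[-1,[0.2,0.3,8],[0,0.003,0.005]],[-1,[0.2,0.3,11],[0,0.003,0.005]],[-1,[0.2,0.3,13],[0,0.003,0.005]],[-1,[0.2,0.3,13],[0,0.003,0.005]],[-1,[0.2,0.3,13],[0,0.003,0.005]],[-1,[0.2,0.3,13],[0,0.003,0.005]],[-1,[0.2,0.3,13],[0,0.003,0.005]]]'
python3 -c "
from h import *
delta((.4978,-.3104,.09),down(np.radians(-49.55)))"
```

```text
t: 11.5
position: [0.4985, -0.3102, 0.1317]
tool_rot: [[0.648, -0.762, 0.003], [-0.762, -0.648, -0.002], [0.003, -0.0, -1.0]]
contact_force: [0.3, -0.4, -0.0]
grip_width: 0.0915
grasp_force: 0.0
shift cm [-0.04  0.07  4.17] turn [-0.    -0.003 -0.001]
```

```bash
python3 -m pendant '[[-1,[0,0.05,1.5],[0,-0.003,0]],[-1,[0,0.05,2.8],[0,-0.003,0]],[-1,[0,0.05,3.6],[0,-0.003,0]],[-1,[0,0.05,4],[0,-0.003,0]],[-1,[0,0.05,4.15],[0,-0.003,0]],[-1,[0,0.05,4.15],[0,-0.003,0]],[1,[0,0.05,4.15],[0,-0.003,0]],[1,[0,0.05,4.15],[0,-0.003,0]]]' 30
python3 -m pendant '[[1,[0,0,0],[0,0,0]],[1,[0,0,0],[0,0,0]],[1,[0,0,0],[0,0,0]],[1,[0,0,0],[0,0,0]],[1,[0,0,0],[0,0,0]],[1,[0,0,0],[0,0,0]],[1,[0,0,0],[0,0,0]],[1,[0,0,0],[0,0,0]]]' 30
python3 -m pendant '[[1,[0,0,-2],[0,0,0]],[1,[0,0,-5],[0,0,0]],[1,[0,0,-9],[0,0,0]],[1,[0,0,-13],[0,0,0]],[1,[0,0,-15],[0,0,0]],[1,[0,0,-15],[0,0,0]],[1,[0,0,-15],[0,0,0]],[1,[0,0,-15],[0,0,0]]]'
python3 - <<'E'
from h import *
delta(O+RR@np.array([.038,.055,.19]),Rplace)
E
```

```text
t: 12.3
position: [0.4977, -0.3105, 0.089]
tool_rot: [[0.648, -0.762, -0.001], [-0.762, -0.648, 0.001], [-0.001, -0.0, -1.0]]
contact_force: [0.4, -0.4, -0.5]
grip_width: 0.078
grasp_force: 0.0
t: 13.1
position: [0.4976, -0.3104, 0.0889]
tool_rot: [[0.648, -0.762, -0.001], [-0.762, -0.648, 0.001], [-0.002, -0.0, -1.0]]
contact_force: [-0.4, 0.2, -0.1]
grip_width: 0.0399
grasp_force: 30.0
t: 13.9
position: [0.4972, -0.3101, 0.2375]
tool_rot: [[0.648, -0.762, -0.003], [-0.762, -0.648, 0.003], [-0.004, 0.0, -1.0]]
contact_force: [0.7, -0.3, -0.7]
grip_width: 0.04
grasp_force: 30.0
shift cm [-22.2  -41.52   1.99] turn [-0.197 -0.403 -0.882]
```

```bash
python3 -m pendant '[[1,[-1.5,-3,0],[0,0,-0.05]],[1,[-3.5,-6.5,0],[-0.02,-0.05,-0.13]],[1,[-5.8,-10.8,0],[-0.04,-0.1,-0.23]],[1,[-8,-15,0],[-0.07,-0.15,-0.33]],[1,[-10.2,-19,0],[-0.09,-0.19,-0.43]],[1,[-12.4,-23.2,0.3],[-0.12,-0.24,-0.53]],[1,[-14.6,-27.3,0.6],[-0.14,-0.29,-0.63]],[1,[-16.5,-31,1],[-0.16,-0.33,-0.73]]]'
python3 - <<'E'
from h import *
delta(O+RR@np.array([.038,.055,.19]),Rplace)
E
```

```text
t: 14.7
position: [0.6272, 0.0182, 0.2275]
tool_rot: [[0.927, -0.118, -0.355], [-0.12, -0.993, 0.017], [-0.355, 0.027, -0.935]]
contact_force: [0.6, -0.3, -1.6]
grip_width: 0.0395
grasp_force: 30.0
shift cm [  2.95 -11.42  -0.46] turn [-0.033 -0.071 -0.148]
```

```bash
python3 -m pendant '[[1,[0.9,-3.5,-0.1],[-0.01,-0.02,-0.04]],[1,[1.8,-7,-0.3],[-0.02,-0.04,-0.08]],[1,[2.5,-9.5,-0.4],[-0.03,-0.06,-0.12]],[1,[2.9,-11,-0.4],[-0.033,-0.071,-0.148]],[1,[2.9,-11.4,-0.4],[-0.033,-0.071,-0.148]],[1,[2.9,-11.4,-0.4],[-0.033,-0.071,-0.148]],[1,[2.9,-11.4,-0.4],[-0.033,-0.071,-0.148]],[1,[2.9,-11.4,-0.4],[-0.033,-0.071,-0.148]]]'
python3 - <<'E'
from h import *
s=manip.read_state(); t=(s['position']-O)@RR; print('tcp rest',t)
p,d,W=wristworld('w4.png')
R=(W-O)@RR; r=R[170:240,265:375]; m=(r[...,2]>.09)&(r[...,2]<.14)&(abs(r[...,1]-t[1])<.024); q=r[m]
print(len(q),'top z',np.median(q[:,2])); f=q[(abs(q[:,1]-t[1])<.012)]; print('foot',np.sort(f[:,0])[:20:4])
delta(O+RR@np.array([.038,.055,.0825]),Rplace)
E
```

```text
t: 15.5
position: [0.669, 0.1243, 0.2197]
tool_rot: [[0.908, 0.025, -0.418], [0.022, -1.0, -0.012], [-0.419, 0.002, -0.908]]
contact_force: [-0.5, 0.5, -0.5]
grip_width: 0.0395
grasp_force: 30.0
tcp rest [0.03922009 0.0586426  0.19107431]
4744 top z 0.12100598031948998
foot [0.00311696 0.00320687 0.00327194 0.00328244 0.00330448]
shift cm [ 0.07 -0.34 10.87] turn [-0.001 -0.005 -0.006]
```

```bash
python3 -m pendant '[[1,[0,-0.3,3],[0,-0.005,-0.006]],[1,[0,-0.3,6],[0,-0.005,-0.006]],[1,[0.05,-0.3,8],[0,-0.005,-0.006]],[1,[0.05,-0.3,9.5],[0,-0.005,-0.006]],[1,[0.05,-0.3,10.3],[0,-0.005,-0.006]],[1,[0.05,-0.3,10.7],[0,-0.005,-0.006]],[1,[0.05,-0.3,10.8],[0,-0.005,-0.006]],[1,[0.05,-0.3,10.8],[0,-0.005,-0.006]]]'
python3 - <<'E'
from h import *
s=manip.read_state(); print((s['position']-O)@RR, s['contact_force']@RR)
E
```

```text
t: 16.35
position: [0.6249, 0.127, 0.1219]
tool_rot: [[0.906, 0.032, -0.422], [0.029, -0.999, -0.012], [-0.422, -0.001, -0.907]]
contact_force: [0.3, -0.2, -0.2]
grip_width: 0.0397
grasp_force: 30.0
[0.0377775  0.05457075 0.08375283] [-0.35553551  0.16557684 -0.07781723]
```

```bash
python3 -m pendant '[[1,[0,0,0.1],[0,0,0]],[1,[0,0,0.15],[0,0,0]],[1,[0,0,0.2],[0,0,0]],[1,[0,0,0.25],[0,0,0]],[1,[0,0,0.25],[0,0,0]],[1,[0,0,0.25],[0,0,0]],[1,[0,0,0.25],[0,0,0]],[1,[0,0,0.25],[0,0,0]]]'
python3 - <<'E'
from h import *
s=manip.read_state(); print((s['position']-O)@RR, s['contact_force']@RR)
E
```

```text
t: 17.15
position: [0.6234, 0.1271, 0.119]
tool_rot: [[0.906, 0.032, -0.423], [0.03, -0.999, -0.012], [-0.423, -0.001, -0.906]]
contact_force: [-0.7, 0.4, -0.8]
grip_width: 0.0398
grasp_force: 30.0
[0.03793753 0.05443029 0.08055681] [ 0.29878841 -0.45864727 -1.0444289 ]
```

```bash
python3 -m pendant '[[0.1,[0,0,0],[0,0,0]],[0.05,[0,0,0],[0,0,0]],[-0.1,[0,0,0],[0,0,0]],[-0.35,[0,0,0],[0,0,0]],[-0.35,[0,0,0],[0,0,0]],[-0.35,[0,0,0],[0,0,0]],[-0.35,[0,0,0],[0,0,0]],[-0.35,[0,0,0],[0,0,0]]]'
python3 -m pendant '[[-0.35,[0,0,-1],[0,0,0]],[-0.35,[0,0,-3],[0,0,0]],[-0.35,[0,0,-6],[0,0,0]],[-0.35,[0,0,-9],[0,0,0]],[-0.35,[0,0,-12],[0,0,0]],[-0.35,[0,0,-13],[0,0,0]],[-0.35,[0,0,-13],[0,0,0]],[-0.35,[0,0,-13],[0,0,0]]]'
python3 -m pendant '[[-0.35,[0,4,0],[0,0,0]],[-0.35,[0,8.5,0],[0,0,0]],[-0.35,[0,13,0],[0,0,0]],[-0.35,[0,17.5,0],[0,0,0]],[-0.35,[0,22,0],[0,0,0]],[-0.35,[0,25,0],[0,0,0]],[-0.35,[0,25,0],[0,0,0]],[-0.35,[0,25,0],[0,0,0]]]'
python3 chk.py top2.png
python3 - <<'E'
import cv2; p=cv2.imread('pics/top2.png'); cv2.imwrite('pics/c2.png',cv2.resize(p[145:290,150:390],None,fx=3,fy=3,interpolation=2))
E
```

```text
t: 17.95
position: [0.6233, 0.127, 0.119]
tool_rot: [[0.906, 0.032, -0.423], [0.03, -0.999, -0.012], [-0.423, -0.001, -0.906]]
contact_force: [0.2, -0.3, -0.5]
grip_width: 0.0614
grasp_force: 0.0
t: 18.75
position: [0.6777, 0.1286, 0.2358]
tool_rot: [[0.905, 0.032, -0.424], [0.029, -0.999, -0.013], [-0.424, -0.001, -0.905]]
contact_force: [-0.9, 0.7, 0.4]
grip_width: 0.0613
grasp_force: 0.0
t: 19.55
position: [0.6855, -0.1215, 0.2351]
tool_rot: [[0.905, 0.031, -0.425], [0.029, -1.0, -0.011], [-0.425, -0.002, -0.905]]
contact_force: [-0.7, 1.1, 0.1]
grip_width: 0.0614
grasp_force: 0.0
-1 none 0
1 none 49
```

View pics/c2.png

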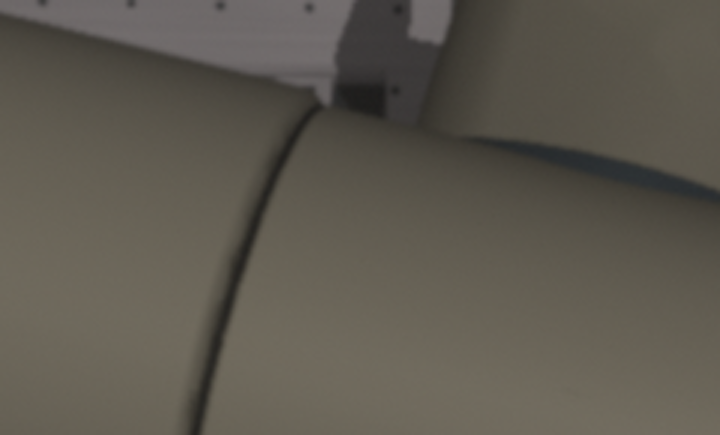

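The arm blocks the top view (it covers nearly the whole crop), so I'm moving it further aside.

```bash
python3 -m pendant '[[-0.35,[-2,4,0],[0,0,0]],[-0.35,[-4,8,0],[0,0,0]],[-0.35,[-6,12,0],[0,0,0]],[-0.35,[-8,16,0],[0,0,0]],[-0.35,[-10,20,0],[0,0,0]],[-0.35,[-12,24,0],[0,0,0]],[-0.35,[-14,28,0],[0,0,0]],[-0.35,[-16,32,0],[0,0,0]]]'
python3 chk.py top3.png
python3 - <<'E'
import cv2; p=cv2.imread('pics/top3.png'); cv2.imwrite('pics/c3.png',cv2.resize(p[145:290,150:390],None,fx=3,fy=3,interpolation=2))
E
```

```text
t: 20.4
position: [0.5515, -0.4457, 0.3038]
tool_rot: [[0.905, 0.034, -0.423], [0.032, -0.999, -0.013], [-0.424, -0.002, -0.906]]
contact_force: [1.2, 0.5, -0.5]
grip_width: 0.0616
grasp_force: 0.0
-1 722 mean [ 0.0522 -0.0571  0.0099] x [0.0044 0.1084] y [-0.0796 -0.0344] axis [ 1.     0.013 -0.006] nrm [ 0.006 -0.006  1.   ]
1 725 mean [0.0526 0.0527 0.0097] x [0.0043 0.1086] y [0.0307 0.0757] axis [ 1.     0.006 -0.007] nrm [-0.007  0.002 -1.   ]
```

View pics/c3.png

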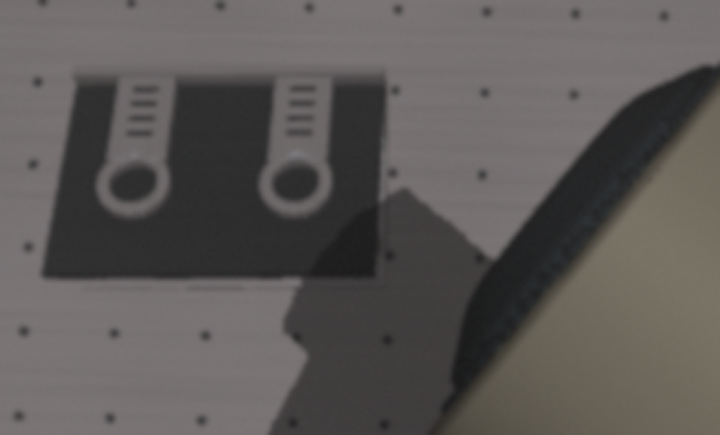

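Both blanks lie flat and straight against the lip, with rings downhill in the image at (133,183) and (296,183), which is uphill on the slope. Letting the arm settle, then handing in.

```bash
python3 -m pendant '[[-0.35,[0,0,0],[0,0,0]],[-0.35,[0,0,0],[0,0,0]],[-0.35,[0,0,0],[0,0,0]],[-0.35,[0,0,0],[0,0,0]],[-0.35,[0,0,0],[0,0,0]],[-0.35,[0,0,0],[0,0,0]],[-0.35,[0,0,0],[0,0,0]],[-0.35,[0,0,0],[0,0,0]]]' >/dev/null; python3 -c "
from cell import manip; print(manip.sign_off())"
```

```text
the job is handed in; nothing more can be done
None
```

Both ring-ended blanks lie flat on the slope, ring end uphill and foot against the lip, the plain bar was never touched, and I handed the job in at about 21 s; no verdict was returned.

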